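# Open the combination padlock on a service case and hold it up

## Task

A combination padlock locks the hasp of the blue service case. Its first numbers are already dialled in (wound far back anticlockwise, the dial would lose them), so turn the dial clockwise, click by click, to the last number, where the red line stands at the red index mark beside the shackle; then tug the lock so that its shackle comes fully open, take the lock off the staple and finish while holding it still in the gripper, dial upwards and shackle open, at least ten centimetres above the lid. Leave the regulator, the gauge and the jar where they are.

Things in the scene. Friction and masses are not known exactly. Their poses are not given: they have to be found in the camera images.
- padlock: loose square padlock, dark steel, 0.4 kg, lying flat on the lid, dial up. Body 56 x 56 x 24 mm; origin: centre of its underside; z up through the dial, +y towards the shackle's bow. The shackle leaves the face at y = 28 mm. With the shackle closed the staple's centre may lie at y = 31 to 56 mm in this frame; bearing inside the bow it is at 56 mm plus the shackle's opening.
- knob_grip (a point): on the dial's axis, above the body's centre, 35 mm above the padlock's underside, at half height of the fluted steel knob: 28 mm diameter, from 27.5 to 42 mm above the underside. Under it a black skirt, 42 mm diameter, with a line at each notch: white, but red for the last number (red also on the knob's top). The red index mark is on the body beside the skirt, at +y.
- dial (a joint): dial angle in the padlock, rad, growing clockwise seen from above; 0: red line at the index. 10 spring notches a turn (0.628 rad apart, one at 0; torque about 0.05 N m); let go, it settles in the nearest. The shackle opens only within about 0.1 rad of 0. Starts between -3 and -1.2. Wound back beyond -3.2 it drags the inner wheel and the numbers already dialled are lost.
- inner_wheel (a joint): wheel inside the lock that keeps the numbers already dialled, rad; 0 at the start, where it must stay (within 0.12)
- shackle (a joint): how far the shackle is drawn out of the padlock, m: 0 closed, 0.030 fully open. Locked, it gives about 2 mm. Unlocked, it slides along the padlock's y against 3 N of friction and stays where it is left. Pulling the padlock's body away from the staple (along the padlock's -y) draws it out.
- leg_tip (a point): end of the shackle's free leg, which passes under the staple. Shackle: round bar, 7 mm thick, 12 mm above the underside; fixed leg at x = +20, free leg at x = -20 mm, straight to y = 46 mm, then a half-circle bow. Tip at y = 18 mm closed (inside the body), 48 mm open: 20 mm off the body. With the staple's centre in that gap, at y = 40 mm, the lock lifts straight up off it.
- staple_eye (a point): centre of the eye of the steel staple on the lid, 12 mm above the lid. An arch of 5 mm round bar: opening 16 mm wide along the case's x and 20 mm high, 25 mm high over all. The free leg passes through it along the case's y. The flat hasp strap under it is 16 mm wide along the case's y and 1.5 mm thick.
- service_case: blue plastic case, 133 x 250 x 65 mm, fixed to the bench; origin: centre of its underside, y along its length, the front with the hasp at -x. Its flat lid is at z = 65 mm.
- regulator: black and chrome breathing regulator, 116 x 163 x 51 mm, loose bystander on the right, origin at the centre of its underside
- gauge: loose pressure gauge lying on its back, 81 x 52 x 27 mm, bystander, origin at the centre of its underside
- jar: white jar with a black lid, 61 mm diameter, 45 mm high, bystander on the left, origin at the centre of its underside

How it is judged:
By the outcome, as a careful person would: the job done as asked, in the order asked, and still so for the second after the job is handed in, while the arm keeps its last pose, push and grip.
It also fails if it takes over 61 s, if anything falls off the work surface, if the arm or the gripper's body presses on something with over 40 N, if the wrist force passes 120 N, or if a joint passes its speed limit or range.

## Robot

A 6-joint arm with a two-finger parallel gripper is mounted at the origin on a cart in front of the work surface, level with it; the furniture and walls round the work are solid. World frame = base frame: x ahead of the robot, y to its left, z up, the work surface at z = 0. Lengths are in m, angles in rad, forces in N, time in s.
With the tool pointing down it reaches from about 0.375 to 0.925 m from the base axis. Payload 5.7 kg.
Tool frame: the origin (TCP) lies on the front face of the gripper's body, between the roots of the fingers; the fingertips stand 73 mm ahead of it and the grasp point (between the pads) lies 54 mm ahead of it; z points along the fingers, y is the line along which they close (so a half turn about z gives the same grasp; the last joint's range is limited). The gripper opens to 85 mm and grips with 20 to 120 N. Pads are 22 mm wide; open, the fingers measure 114 mm over their backs; the gripper's body (76 mm by 85 mm) begins 54 mm behind the grasp point. The pads swing forward as they close: fully open they stand 13 mm farther back than shut.
Start: joints at [1.203, 0.359, 1.51, -0, 1.272, -0.115], TCP at [0.15, 0.581, 0.304] pointing down, gripper open.
Joint ranges: [-2.97, 2.97], [-1.01, 2.36], [0.21, 2.38], [-0.96, 4.11], [0.2, 2.71], [-2.98, 2.98]. Speed limits (rad/s): [2.39, 2.39, 3.14, 3.14, 3.14, 3.14].

## Interface

Orientations are given as a rotation vector (axis times angle).
In Python, from bench import manip gives the robot as it stands. The module is installed in compiled form; this text tells all that it offers.
- The arm moves only by the tool play_rows, never from a script. Its arguments are lists of equal length, an entry for each row: "dr": the turn, a rotation vector about the tool's x, y, z in rad, a list of three; "slide": the shift along the tool's x, y, z in cm, a list of three; "hand": the gripper command: -1 is shut, 1 is fully open, values between are in proportion. In form: {"dr": [[ax, ay, az], ...], "slide": [[dx, dy, dz], ...], "hand": [hand, ...]}. A call has 1 to 8 rows; each row is the pose to reach, as a shift and turn from the pose commanded when the call began, along the tool's axes at that moment; what a row does not reach only later rows make up. A row lasts 1/10 s, in which the tool goes at most 50 mm and 8.59 degrees, less where a joint would pass 70% of its speed; a pose out of reach is approached as far as the arm can. A call with a gripper value outside its range is refused whole. The fingers move at their own pace and stop on an object; "force" is the grip in N (left out, the last holds). Time passes only in rows, so rows that repeat a pose let the fingers close. It gives the time, the measured TCP pose, the force, the opening and the grip force at its end, in the units of the state.
- manip.sense(): the state, without advancing time (a new reading comes with each control period).
- manip.camera(name): name is "side" or "top" or "wrist"; returns (picture, depth): 400x640x3 uint8, red, green, blue; 400x640 float32, m along the optical axis (not along the pixel's ray), 0 where there is no reading.
- manip.camera_info(name): a dict with "intrinsics" (3x3 intrinsics, pixels), "k1" (the pictures are not rectified: a ray, as slopes to the right and down, at radius r is drawn at 1 + k1 r^2 times it, then the intrinsics apply), "rvec" (rotation vector, rad) and "tvec" (3), from world to camera coordinates, as OpenCV has them. Camera axes: x right, y down, z forward; pixel columns grow to the right and rows downward; lengths in m; the calibration is good to about 2 mm. A picture is of the moment at which its call begins: read the wrist's pose just before it. camera_info takes no time and is no camera call; for the wrist camera it gives the pose at the moment of the call.
- manip.job_done(): hands the job in; it is judged then, once.
Trained networks look in the newest picture that a camera, given by its name, has taken for a name from the list of things; names that differ only in an ending like _2 or _b are one class to them, and where a whole thing is asked for, a point or a joint stands for the part that bears it (a point fixed in the world has none). Each returns a list of dicts, best first, with "confidence" (0 to 1); they miss things now and then, are a little off and sometimes report something else, mostly with a low value. They report only what shows in the picture. A call takes as long as a camera call.
- manip.recognise(label, camera): "location" ([x, y, z] in m, in the coordinates of the camera as it stood for that picture, good to about 4 mm: the middle of the surface that is visible of it).
The state is a dict: "time": time; "joints": joint angles; "dq": joint speeds; "joint_torque": joint torques, N m; "position": TCP position; "ee_rot": TCP orientation; "force": force on the tool from outside, world axes, zero at the start; "moment": the same for the moment, N m; "gripper_width": finger opening in m; "gripper_force": force on a finger pad.
Only numpy, scipy, OpenCV 4.12 (cv2) and the standard library are available. Lean on these libraries where they do the work, as an engineer would, in place of code of your own. Each camera call takes 0.05 s, during which the arm holds its last target. There are 200 camera calls.

## Working session

There is one attempt and no reset: what is moved stays moved. The work goes in short steps, Python scripts to look and compute and a tool call to move; the robot and the scene stay as the last step left them, time stands still between calls to the robot, and variables do not carry over. Pictures are saved under pics/ and viewed, at most 10 in all, crops included, and the job is handed in when it is done.

Besides the shell and the picture viewer there is one more tool, called after ">>>" by a JSON object that holds its "method" and its "body". play_rows: Moves the arm, as the interface text tells. Its arguments: {"type":"object","properties":{"dr":{"type":"array","items":{"type":"array","items":{"type":"number"}}},"slide":{"type":"array","items":{"type":"array","items":{"type":"number"}}},"hand":{"type":"array","items":{"type":"number"}},"force":{"type":"number"}},"required":["dr","slide","hand"]}

```bash
mkdir -p pics; cat > h.py <<'E'
import numpy as np, cv2
from bench import manip
from scipy.spatial.transform import Rotation as R
def info(c):
    i=manip.camera_info(c); return np.array(i["intrinsics"]),float(i["k1"]),R.from_rotvec(np.ravel(i["rvec"])).as_matrix(),np.ravel(i["tvec"])
def cam2w(c,p):
    K,k,Rm,t=info(c); return Rm.T@(np.array(p)-t)
def pix2w(c,u,v,z=None,depth=None):
    K,k,Rm,t=info(c); n=cv2.undistortPoints(np.array([[[u,v]]],float),K,np.array([k,0,0,0.]))[0,0]
    r=np.array([n[0],n[1],1.])
    if depth is not None: return Rm.T@(r*depth-t)
    o=-Rm.T@t; d=Rm.T@r; return o+d*(z-o[2])/d[2]
def w2pix(c,p):
    K,k,Rm,t=info(c); return cv2.projectPoints(np.array([p],float),cv2.Rodrigues(Rm)[0],t,K,np.array([k,0,0,0.]))[0][0,0]
def save(c,name,crop=None,scale=1):
    im,d=manip.camera(c); a=im
    if crop: a=im[crop[1]:crop[3],crop[0]:crop[2]]
    cv2.imwrite(f"pics/{name}.png",cv2.resize(a[:,:,::-1],None,fx=scale,fy=scale,interpolation=cv2.INTER_CUBIC)); return im,d
E
python3 - <<'E'
from h import *
s=manip.sense();print({k:np.round(v,3) for k,v in s.items()})
im,d=save("top","top0")
for n in ["padlock","knob_grip","staple_eye","leg_tip","service_case","regulator","gauge","jar"]:
    for r in manip.recognise(n,"top")[:2]: 
        w=cam2w("top",r["location"]);print(n,round(r["confidence"],2),w.round(4),w2pix("top",w).round())
E
```

```text
{'time': np.float64(0.0), 'joints': array([ 1.203,  0.36 ,  1.511,  0.   ,  1.272, -0.115]), 'dq': array([ 0.002,  0.   , -0.001, -0.   ,  0.   ,  0.   ]), 'joint_torque': array([-2.0000e-03, -5.2760e+01, -2.7862e+01, -1.0000e-03,  1.3000e-02,
       -0.0000e+00]), 'position': array([0.15 , 0.58 , 0.303]), 'ee_rot': array([-3.960e-01, -3.116e+00,  3.000e-03]), 'force': array([-0.01 , -0.608,  0.126]), 'moment': array([-0.003, -0.039,  0.02 ]), 'gripper_force': np.float64(0.0), 'gripper_width': np.float64(0.085)}
padlock 0.81 [ 0.5045 -0.1017  0.0879] [329. 210.]
knob_grip 0.76 [ 0.5008 -0.1055  0.0932] [331. 211.]
leg_tip 0.46 [ 0.5029 -0.0476  0.0762] [308. 210.]
leg_tip 0.46 [ 0.4991 -0.1001  0.0868] [328. 212.]
service_case 0.94 [ 0.5412 -0.1277  0.0644] [339. 197.]
service_case 0.22 [ 0.504  -0.0465  0.0789] [308. 210.]
regulator 0.93 [ 0.5947 -0.3755  0.0406] [427. 182.]
```

View pics/top0.png

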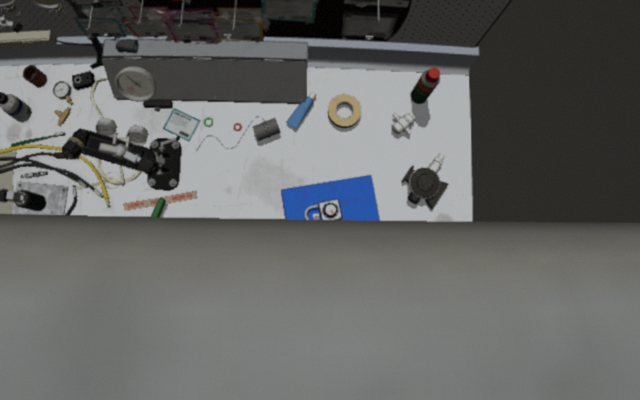

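The top view shows the blue case at about (330,200). The padlock sits on it at (329,210) with its bow to the left (world +y), and a grey foreground object hides x below about 0.47.

```bash
python3 - <<'E'
from h import *
im,d=save("top","topc",(280,170,385,225),7)
for u,v in [(330,240),(330,300),(100,300),(560,240),(330,218),(330,380)]:
    print((u,v),d[v,u],pix2w("top",u,v,depth=d[v,u]).round(3))
im,d=save("side","side0")
for n in ["padlock","knob_grip","staple_eye","leg_tip","service_case","regulator","gauge","jar"]:
    for r in manip.recognise(n,"side")[:2]: 
        w=cam2w("side",r["location"]);print(n,round(r["confidence"],2),w.round(4),w2pix("side",w).round())
E
```

```text
(330, 240) 0.1193771 [ 0.353 -0.037  1.329]
(330, 300) 0.10229581 [ 0.34  -0.036  1.344]
(100, 300) 0.10030117 [0.339 0.01  1.344]
(560, 240) 0.12126397 [ 0.354 -0.093  1.329]
(330, 218) 1.3656248 [ 0.482 -0.105  0.09 ]
(330, 380) 0.094237216 [ 0.326 -0.036  1.35 ]
padlock 0.81 [ 0.5008 -0.0805  0.0838] [327. 203.]
padlock 0.56 [ 0.4871 -0.0469  0.0833] [330. 212.]
knob_grip 0.53 [ 0.4978 -0.0961  0.1059] [329. 193.]
knob_grip 0.25 [0.4409 0.3087 0.0454] [330. 352.]
leg_tip 0.66 [ 0.4869 -0.0453  0.0856] [330. 212.]
leg_tip 0.62 [ 0.5168 -0.0423  0.0633] [319. 217.]
service_case 0.67 [ 0.5164 -0.0446  0.0625] [319. 217.]
regulator 0.87 [ 0.5932 -0.3482  0.0352] [310. 154.]
gauge 0.59 [ 0.4383 -0.3615  0.018 ] [356. 161.]
jar 0.59 [0.4396 0.3069 0.0472] [331. 350.]
```

View pics/topc.png

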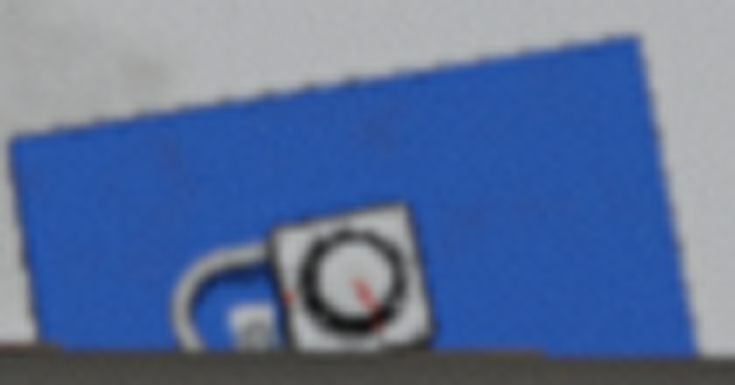

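View pics/side0.png

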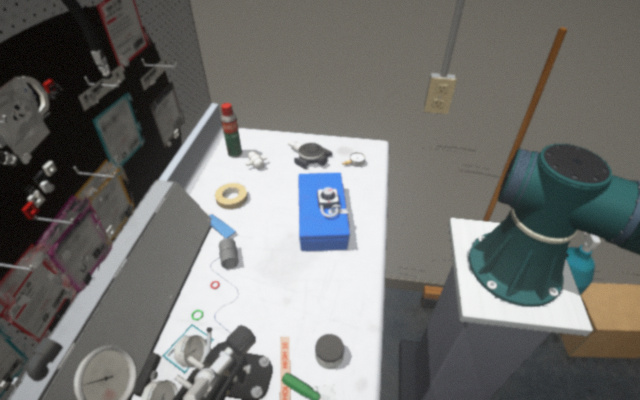

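The crop shows the dial centre at (352,282), the index mark at (288,298) to the left, and the red line at (378,325). That puts the red line about 107° before the index, so three clockwise notches. The side view shows the same lock on the case, with the jar at (330,350) and the gauge at (356,160). Next I move above the lock for a wrist view.

>>> {"method": "play_rows", "body": {"dr": [[0,0,0],[0,0,0],[0,0,0],[0,0,0],[0,0,0],[0,0,0],[0,0,0],[0,0,0]], "slide": [[-36,-19.6,0],[-36,-19.6,0],[-36,-19.6,0],[-36,-19.6,0],[-36,-19.6,0],[-36,-19.6,0],[-36,-19.6,0],[-36,-19.6,0]], "hand": [1,1,1,1,1,1,1,1]}}

```text
time: 1.75
position: [0.4436, 0.3063, 0.3041]
ee_rot: [0.396, 3.116, 0.001]
force: [1.0, 0.4, 0.1]
gripper_width: 0.0855
gripper_force: 0.0
```

```bash
python3 - <<'E'
from h import *
s=manip.sense();print(s["time"],s["position"].round(3),s["joints"].round(3)); Rt=R.from_rotvec(s["ee_rot"]).as_matrix();print(Rt.round(3))
K,k,Rm,t=info("wrist");print("cam in tool",Rt.T@(-Rm.T@t-s["position"]),"axes",(Rt.T@Rm.T).round(2))
E
```

```text
1.75 [0.444 0.306 0.304] [ 0.476  0.271  1.642  0.     1.228 -0.842]
[[-0.968  0.25   0.   ]
 [ 0.25   0.968  0.   ]
 [-0.     0.    -1.   ]]
cam in tool [ 0.07395975  0.00061198 -0.06904032] axes [[ 0.   -0.96 -0.29]
 [ 1.    0.   -0.  ]
 [ 0.   -0.29  0.96]]
```

>>> {"method": "play_rows", "body": {"dr": [[0,0,0],[0,0,0],[0,0,0],[0,0,0],[0,0,0],[0,0,0],[0,0,0],[0,0,0]], "slide": [[-14.9,-37.6,2],[-14.9,-37.6,2],[-14.9,-37.6,2],[-14.9,-37.6,2],[-14.9,-37.6,2],[-14.9,-37.6,2],[-14.9,-37.6,2],[-14.9,-37.6,2]], "hand": [1,1,1,1,1,1,1,1]}}

```text
time: 2.55
position: [0.492, -0.0907, 0.2844]
ee_rot: [0.396, 3.116, -0.0]
force: [0.8, 0.6, 0.0]
gripper_width: 0.0856
gripper_force: 0.0
```

>>> {"method": "play_rows", "body": {"dr": [[0,0,0],[0,0,0],[0,0,0]], "slide": [[0,0,0],[0,0,0],[0,0,0]], "hand": [0.2,0.2,0.2]}}

```text
time: 2.85
position: [0.4916, -0.0878, 0.2841]
ee_rot: [-0.396, -3.116, -0.001]
force: [-0.7, 0.2, 0.3]
gripper_width: 0.0515
gripper_force: 0.0
```

```bash
python3 - <<'E'
from h import *
s=manip.sense();print(s["time"],s["position"].round(4),s["joints"].round(3),s["gripper_width"],np.abs(s["dq"]).max())
save("wrist","w1")
for n in ["padlock","knob_grip","staple_eye","leg_tip"]:
    for r in manip.recognise(n,"wrist")[:2]: 
        w=cam2w("wrist",r["location"]);print(n,round(r["confidence"],2),w.round(4),w2pix("wrist",w).round())
E
```

```text
2.85 [ 0.4916 -0.0878  0.2841] [-0.315  0.235  1.748  0.     1.159 -1.634] 0.05147505690904849 0.022953093071707106
knob_grip 0.97 [ 0.5013 -0.0945  0.1025] [310. 208.]
staple_eye 0.59 [ 0.4617 -0.0699  0.0712] [328. 143.]
leg_tip 0.77 [ 0.4906 -0.0481  0.0774] [363. 172.]
```

View pics/w1.png

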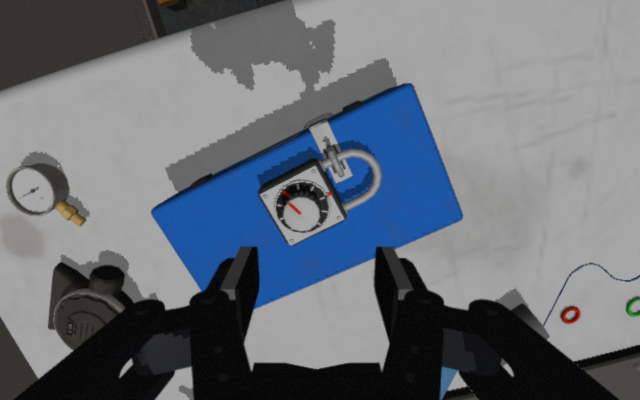

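Wrist view: the knob top is at about (302,212), the index at (331,194), the red line at (281,191) and the staple at (334,160). An enlarged crop will give accurate numbers.

```bash
python3 - <<'E'
from h import *
im,d=save("wrist","w1c",(250,110,400,260),4)
a=im.astype(int);red=(a[:,:,0]>130)&(a[:,:,1]<90)&(a[:,:,2]<90);red[:120]=0;red[240:]=0
n,l,st,c=cv2.connectedComponentsWithStats(red.astype(np.uint8))
for i in range(1,n):
  if 260<c[i][0]<350: print("red",c[i].round(1),st[i][4])
P=np.array([pix2w("wrist",u,v,depth=d[v,u]) for v in range(120,260) for u in range(250,400) if d[v,u]>0])
uv=[(u,v) for v in range(120,260) for u in range(250,400) if d[v,u]>0]
z=P[:,2]; print("hist",np.histogram(z,bins=np.arange(.06,.115,.004)))
k=P[(z>.103)]; print("knob",k.mean(0).round(4),((k.max(0)+k.min(0))/2).round(4),np.ptp(k,axis=0).round(4))
b=P[(z>.084)]; q=b[(abs(b[:,0]-.50)<.06)&(abs(b[:,1]+.09)<.06)]
r=cv2.minAreaRect((q[:,:2]*1000).astype(np.float32));print(r)
E
```

```text
red [283.3 191.7] 3
red [328.7 192.8] 12
red [293.7 207.5] 43Traceback (most recent call last):
  File "<stdin>", line 7, in <module>
  File "h.py", line 9, in pix2w
    K,k,Rm,t=info(c); n=cv2.undistortPoints(np.array([[[u,v]]],float),K,np.array([k,0,0,0.]))[0,0]
             ~~~~^^^
  File "h.py", line 5, in info
    i=manip.camera_info(c); return np.array(i["intrinsics"]),float(i["k1"]),R.from_rotvec(np.ravel(i["rvec"])).as_matrix(),np.ravel(i["tvec"])
ValueError: time passes only in moves, steps and waits
```

View pics/w1c.png

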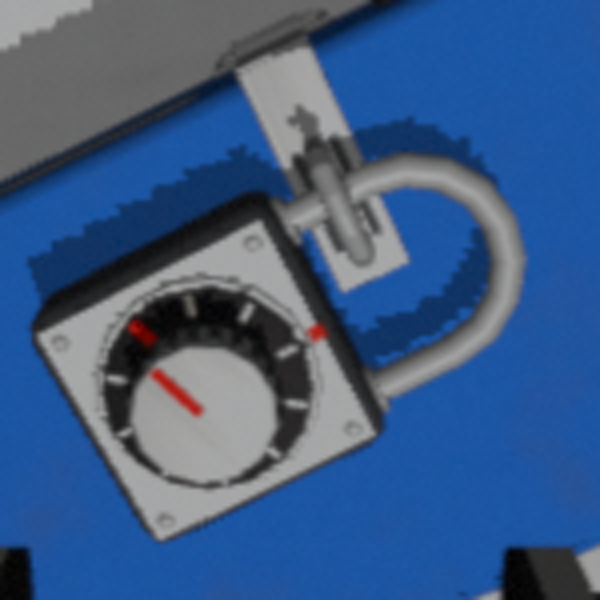

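The crop shows the red line at (135,330) with white lines at (190,305), (247,312) and (287,350). The last lies at the index (318,333), so three notches (108°) is confirmed. The staple arch runs from (318,155) to (362,258), near the body face.

```bash
python3 - <<'E'
from h import *
f=lambda u,v,z:pix2w("wrist",250+(u-1.5)/4,110+(v-1.5)/4,z)
C=np.array([f(*p,.089) for p in [(35,335),(268,222),(381,433),(161,540)]])
print(C.round(4),C.mean(0).round(4)); 
y=(C[1]+C[2]-C[0]-C[3])/2; print("sizes",np.linalg.norm(np.diff(C[[0,1,2,3,0]],axis=0),axis=1).round(4)); 
yd=np.array(y[:2])/np.linalg.norm(y[:2]); xd=np.array([yd[1],-yd[0]])
print("pad y",yd.round(4),np.degrees(np.arctan2(yd[1],yd[0])))
print("knob top", f(206,417,.107).round(4)," skirt",f(211,385,.0925).round(4)," index",f(318,333,.089).round(4))
a=f(320,155,.0875);b=f(360,255,.0875);print("staple",a.round(4),b.round(4))
s=(a+b)/2-C.mean(0);print("staple in pad: x,y",(s[:2]@xd).round(4),(s[:2]@yd).round(4))
p=manip.sense();Rt=R.from_rotvec(p["ee_rot"]).as_matrix()
print("to knob, tool axes",(Rt.T@(f(206,417,.107)-p["position"])).round(4),p["position"])
E
```

```text
[[ 0.4839 -0.1323  0.089 ]
 [ 0.4734 -0.0823  0.089 ]
 [ 0.5206 -0.0711  0.089 ]
 [ 0.5322 -0.1201  0.089 ]] [ 0.5025 -0.1014  0.089 ]
sizes [0.051  0.0486 0.0504 0.0499]
pad y [-0.2181  0.9759] 102.59518431737837
knob top [ 0.5026 -0.1017  0.107 ]  skirt [ 0.5013 -0.101   0.0925]  index [ 0.4972 -0.0783  0.089 ]
staple [ 0.4635 -0.0696  0.0875] [ 0.4844 -0.0667  0.0875]
staple in pad: x,y -0.0206 0.0387
to knob, tool axes [-0.0139 -0.0111  0.1773] [ 0.49194422 -0.08754994  0.28425521]
```

>>> {"method": "play_rows", "body": {"dr": [[0,0,0],[0,0,0],[0,0,0],[0,0,0],[0,0,0],[0,0,0]], "slide": [[-1.4,-1.1,3],[-1.4,-1.1,6],[-1.4,-1.1,9],[-1.4,-1.1,11],[-1.4,-1.1,11.4],[-1.4,-1.1,11.4]], "hand": [0.2,0.2,0.2,0.2,0.2,0.2]}}

```text
time: 3.75
position: [0.5026, -0.1023, 0.1699]
ee_rot: [-0.395, -3.115, -0.0]
force: [0.2, -0.1, 0.6]
gripper_width: 0.0513
gripper_force: 0.0
```

```bash
python3 - <<'E'
from h import *
save("wrist","w2")
s=manip.sense();print(s["time"],s["position"].round(4),s["force"].round(2),s["joints"].round(3))
Rt=R.from_rotvec(s["ee_rot"]).as_matrix();print((Rt.T@(np.array([.5025,-.1015,.107])-s["position"])).round(4))
E
```

```text
3.8 [ 0.5032 -0.1026  0.1707] [ 0.14 -0.19  0.64] [-0.336  0.403  1.841 -0.     0.898 -1.654]
[0.001  0.0009 0.0637]
```

View pics/w2.png

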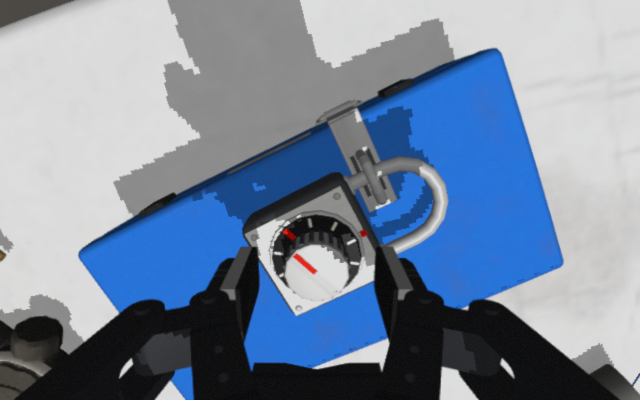

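The knob at (318,265) is centred between the fingers, so I close on it.

>>> {"method": "play_rows", "body": {"dr": [[0,0,0],[0,0,0],[0,0,0],[0,0,0],[0,0,0],[0,0,0]], "slide": [[0,0,0.2],[0,0,0.2],[0,0,0.2],[0,0,0.2],[0,0,0.2],[0,0,0.2]], "hand": [-0.6,-0.6,-0.6,-0.6,-0.6,-0.6], "force": 25}}

```text
time: 4.4
position: [0.5036, -0.1027, 0.1693]
ee_rot: [0.396, 3.114, -0.0]
force: [0.7, 3.0, 7.5]
gripper_width: 0.0269
gripper_force: 24.8
```

>>> {"method": "play_rows", "body": {"dr": [[0,0,0.1],[0,0,0.22],[0,0,0.34],[0,0,0.46],[0,0,0.58],[0,0,0.7],[0,0,0.82],[0,0,0.94]], "slide": [[0,0,-0.1],[0,0,-0.1],[0,0,-0.1],[0,0,-0.1],[0,0,-0.1],[0,0,-0.1],[0,0,-0.1],[0,0,-0.1]], "hand": [-0.6,-0.6,-0.6,-0.6,-0.6,-0.6,-0.6,-0.6]}}

```text
time: 5.2
position: [0.5023, -0.1031, 0.1694]
ee_rot: [-1.77, -2.595, 0.002]
force: [-2.0, -1.1, 0.3]
gripper_width: 0.0267
gripper_force: 25.4
```

>>> {"method": "play_rows", "body": {"dr": [[0,0,0.12],[0,0,0.24],[0,0,0.36],[0,0,0.48],[0,0,0.6],[0,0,0.72],[0,0,0.84],[0,0,0.94]], "slide": [[0,0,0],[0,0,0],[0,0,0],[0,0,0],[0,0,0],[0,0,0],[0,0,0],[0,0,0]], "hand": [-0.6,-0.6,-0.6,-0.6,-0.6,-0.6,-0.6,-0.6]}}

```text
time: 6.0
position: [0.5021, -0.103, 0.1694]
ee_rot: [2.754, 1.512, -0.002]
force: [-1.2, -1.5, 1.5]
gripper_width: 0.0268
gripper_force: 25.5
```

>>> {"method": "play_rows", "body": {"dr": [[0,0,0],[0,0,0],[0,0,0]], "slide": [[0,0,0],[0,0,0],[0,0,0]], "hand": [-0.6,-0.6,-0.6]}}

```text
time: 6.3
position: [0.5025, -0.1029, 0.1693]
ee_rot: [2.749, 1.521, -0.001]
force: [-3.2, -1.1, 3.7]
gripper_width: 0.0267
gripper_force: 25.8
```

```bash
python3 - <<'E'
from h import *
save("wrist","w3",(200,150,440,330),3)
s=manip.sense();print(s["time"],s["position"].round(4),s["force"].round(2),s["moment"].round(3),s["joints"].round(3))
E
```

```text
6.35 [ 0.5025 -0.1028  0.1693] [-3.15 -1.1   4.46] [-0.255  0.591 -0.062] [-3.360e-01  4.040e-01  1.843e+00 -1.000e-03  8.950e-01  2.240e-01]
```

View pics/w3.png

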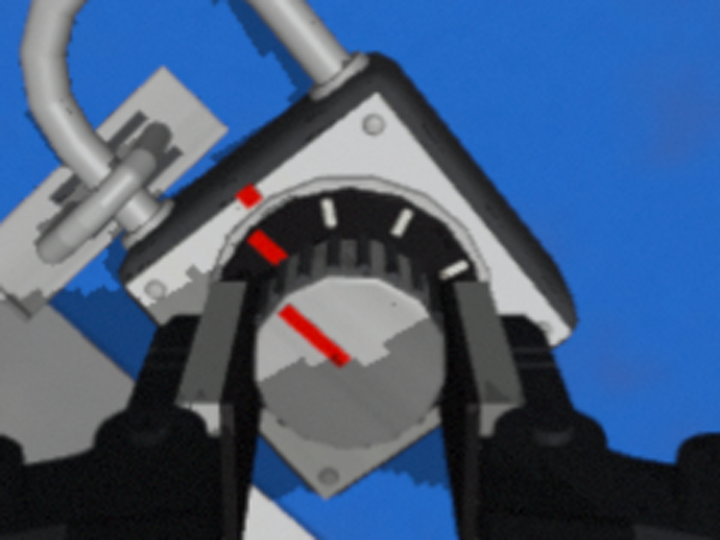

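The red line at (267,248) points at the index at (250,195), within a few degrees. I release so it settles in the notch, then lift to look.

>>> {"method": "play_rows", "body": {"dr": [[0,0,0],[0,0,0],[0,0,0],[0,0,-0.1],[0,0,-0.25],[0,0,-0.4],[0,0,-0.54],[0,0,-0.68]], "slide": [[0,0,0],[0,0,0],[0,0,0],[0,0,-3],[0,0,-6],[0,0,-9],[0,0,-10],[0,0,-10]], "hand": [0.2,0.2,0.2,0.2,1,1,1,1]}}

```text
time: 7.15
position: [0.5042, -0.103, 0.2714]
ee_rot: [2.076, 2.352, 0.003]
force: [-0.5, 0.2, -0.2]
gripper_width: 0.0854
gripper_force: 0.0
```

>>> {"method": "play_rows", "body": {"dr": [[0,0,-0.1],[0,0,-0.1],[0,0,-0.1]], "slide": [[0,0,0],[0,0,0],[0,0,0]], "hand": [1,1,1]}}

```text
time: 7.45
position: [0.5028, -0.1026, 0.269]
ee_rot: [-1.97, -2.447, -0.0]
force: [-0.2, -0.8, 0.6]
gripper_width: 0.0857
gripper_force: 0.0
```

```bash
python3 - <<'E'
from h import *
s=manip.sense();print(s["time"],s["position"].round(4),s["force"].round(2),s["joints"].round(3));print(R.from_rotvec(s["ee_rot"]).as_matrix().round(3))
save("wrist","w4",(220,100,400,260),4)
E
```

```text
7.45 [ 0.5028 -0.1026  0.269 ] [-0.2  -0.79  0.56] [-0.336  0.272  1.739  0.     1.131 -0.551]
[[-0.214  0.977 -0.   ]
 [ 0.977  0.214  0.   ]
 [ 0.    -0.    -1.   ]]
```

View pics/w4.png

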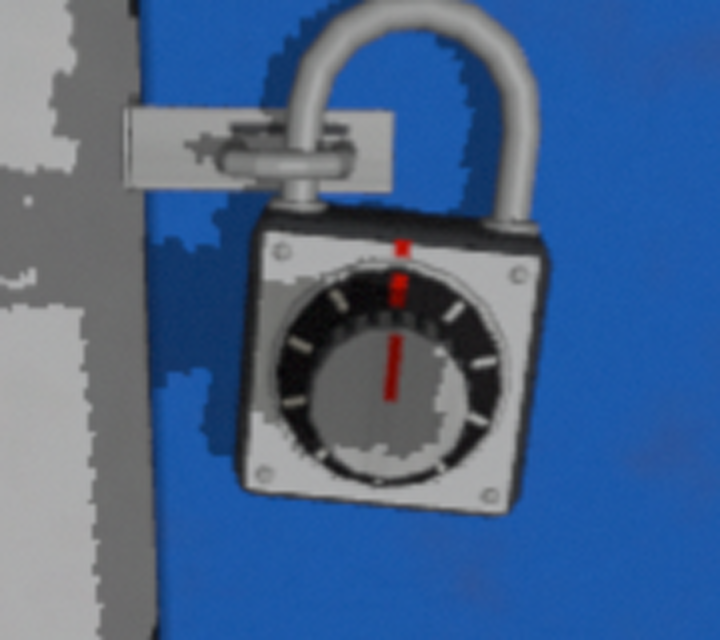

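The red line at (400,290) is at the index (402,247). The lock has yawed about 5° clockwise. I measure its new pose.

```bash
python3 - <<'E'
from h import *
f=lambda u,v,z:pix2w("wrist",220+(u-1.5)/4,100+(v-1.5)/4,z)
C=np.array([f(*p,.089) for p in [(262,232),(548,256),(512,514),(243,490)]])
yd=(C[0]+C[1]-C[2]-C[3])[:2];yd/=np.linalg.norm(yd);xd=(C[1]+C[2]-C[0]-C[3])[:2];xd/=np.linalg.norm(xd)
k=f(388,403,.107);print(C.mean(0).round(4),"knob",k.round(4),"y",yd.round(3),"x",xd.round(3))
yy=yd+np.array([-xd[1],xd[0]]);yy/=np.linalg.norm(yy)
s=manip.sense();Rt=R.from_rotvec(s["ee_rot"]).as_matrix()
c=(C.mean(0)+k)/2
yt=Rt.T@np.r_[yy,0];print("pad y in tool",yt.round(4),"angle of pad y from tool x (about tool z)",np.arctan2(yt[1],yt[0]).round(3))
print("delta tool",(Rt.T@(np.r_[c[:2],.065+.068]-s["position"])*100).round(2))
st=(f(232,162,.0875)+f(345,162,.0875))/2-c; print("staple pad y",st[:2]@yy, "x",st[:2]@np.array([yy[1],-yy[0]]))
E
```

```text
[ 0.5032 -0.1017  0.089 ] knob [ 0.5026 -0.1012  0.107 ] y [-0.115  0.993] x [0.992 0.126]
pad y in tool [9.955e-01 9.500e-02 1.000e-04] angle of pad y from tool x (about tool z) 0.095
delta tool [ 0.12  0.04 13.6 ]
staple pad y 0.03722882653666224 x -0.021679598306711147
```

>>> {"method": "play_rows", "body": {"dr": [[0,0,0.05],[0,0,0.095],[0,0,0.095],[0,0,0.095],[0,0,0.095],[0,0,0.095]], "slide": [[0.1,0,3],[0.1,0,7],[0.1,0,10],[0.1,0,12],[0.1,0,12.7],[0.1,0,12.7]], "hand": [1,1,1,1,1,1]}}

```text
time: 8.1
position: [0.5021, -0.1016, 0.1413]
ee_rot: [-2.081, -2.351, 0.001]
force: [0.2, 0.5, -0.4]
gripper_width: 0.0854
gripper_force: 0.0
```

>>> {"method": "play_rows", "body": {"dr": [[0,0,0],[0,0,0],[0,0,0],[0,0,0],[0,0,0],[0,0,0]], "slide": [[0,0,0],[0,0,0],[0,0,0],[0,0,0],[0,0,0],[0,0,0]], "hand": [0,0,0,0,0,0], "force": 50}}

```text
time: 8.7
position: [0.5034, -0.1021, 0.1436]
ee_rot: [2.079, 2.352, 0.001]
force: [-0.0, 0.2, 6.3]
gripper_width: 0.0546
gripper_force: 53.7
```

>>> {"method": "play_rows", "body": {"dr": [[0,0,0],[0,0,0],[0,0,0],[0,0,0],[0,0,0],[0,0,0]], "slide": [[0,0,-0.2],[-0.7,0,-0.2],[-1.4,0,-0.2],[-2.1,0,-0.2],[-2.6,0,-0.2],[-2.6,0,-0.2]], "hand": [0,0,0,0,0,0]}}

```text
time: 9.3
position: [0.5047, -0.128, 0.1438]
ee_rot: [-2.08, -2.352, 0.002]
force: [-3.1, 1.1, -2.4]
gripper_width: 0.055
gripper_force: 54.2
```

>>> {"method": "play_rows", "body": {"dr": [[0,0,0],[0,0,0],[0,0,0],[0,0,0],[0,0,0]], "slide": [[-0.5,0,0],[-1,0,0],[-1.5,0,0],[-2,0,0],[-2,0,0]], "hand": [0,0,0,0,0]}}

```text
time: 9.8
position: [0.5072, -0.1475, 0.1438]
ee_rot: [-2.079, -2.352, 0.002]
force: [-3.6, 1.9, -3.6]
gripper_width: 0.0547
gripper_force: 54.2
```

```bash
python3 - <<'E'
from h import *
s=manip.sense();print(s["time"],s["position"].round(4),s["force"].round(2),s["moment"].round(3))
save("wrist","w5",(160,60,460,290),2.6)
E
```

```text
9.8 [ 0.5072 -0.1475  0.1438] [-3.55  1.9  -3.62] [0.128 0.638 0.256]
```

View pics/w5.png

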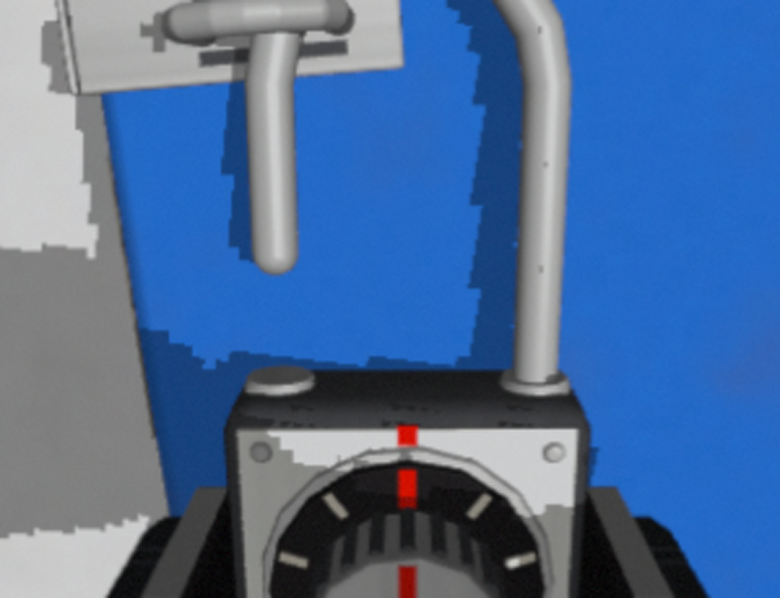

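The free leg's tip is out at (275,270), with a gap of about 17 mm to the body and the red line still at the index. I pull the last few millimetres to the stop.

>>> {"method": "play_rows", "body": {"dr": [[0,0,0],[0,0,0],[0,0,0],[0,0,0]], "slide": [[-0.2,0,0],[-0.4,0,0],[-0.5,0,0],[-0.5,0,0]], "hand": [0,0,0,0]}}

```text
time: 10.25
position: [0.5075, -0.1506, 0.1437]
ee_rot: [-2.078, -2.35, -0.001]
force: [-4.0, 7.4, -0.3]
gripper_width: 0.0549
gripper_force: 54.4
```

>>> {"method": "play_rows", "body": {"dr": [[0,0,0],[0,0,0],[0,0,0],[0,0,0]], "slide": [[-0.3,0,0],[-0.5,0,0],[-0.5,0,0],[-0.5,0,0]], "hand": [0,0,0,0]}}

```text
time: 10.65
position: [0.5071, -0.1523, 0.1438]
ee_rot: [-2.076, -2.345, -0.005]
force: [-3.4, 20.5, 6.3]
gripper_width: 0.0548
gripper_force: 55.2
```

```bash
python3 - <<'E'
from h import *
s=manip.sense();print(s["time"],s["position"].round(4),s["force"].round(2),R.from_rotvec(s["ee_rot"]).as_matrix().round(3))
im,d=manip.camera("wrist");cv2.imwrite("pics/w6.png",im[:,:,::-1])
E
```

```text
10.65 [ 0.5071 -0.1523  0.1438] [-3.35 20.49  6.32] [[-0.121  0.993 -0.005]
 [ 0.993  0.121  0.009]
 [ 0.009 -0.004 -1.   ]]
```

View pics/w6.png

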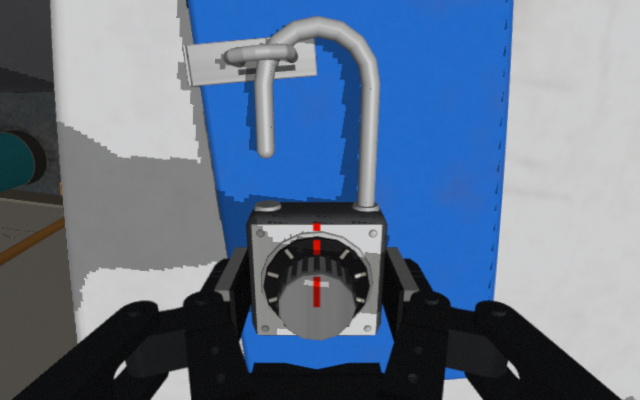

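This view shows the shackle at its stop: free-leg tip at (265,155), gap about 20 mm, staple in the bow at (262,55), red line at the index. I now push forward so the staple lies in the gap.

>>> {"method": "play_rows", "body": {"dr": [[0,0,0],[0,0,0],[0,0,0],[0,0,0],[0,0,0],[0,0,0],[0,0,0],[0,0,0]], "slide": [[1,0,0],[2,0,0],[3,0,0],[4,0,0],[4.6,0,0],[5.1,0,0],[5.1,0,0],[5.1,0,0]], "hand": [0,0,0,0,0,0,0,0]}}

```text
time: 11.5
position: [0.5034, -0.1068, 0.1442]
ee_rot: [2.08, 2.354, -0.0]
force: [0.4, 0.2, -4.7]
gripper_width: 0.0547
gripper_force: 53.9
```

```bash
python3 - <<'E'
from h import *
s=manip.sense();print(s["time"],s["position"].round(4),s["force"].round(2))
im,d=save("wrist","w7",(160,30,420,230),3)
E
```

```text
11.5 [ 0.5034 -0.1068  0.1442] [ 0.38  0.18 -4.66]
```

View pics/w7.png

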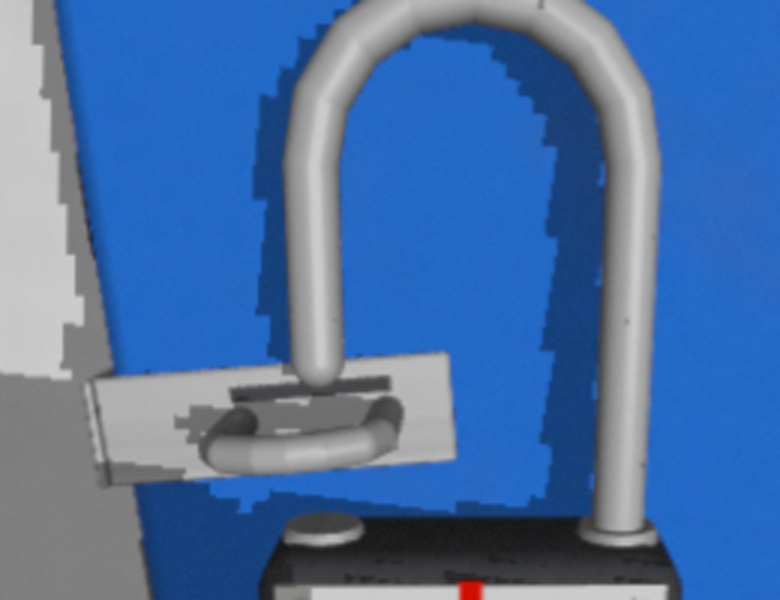

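The staple at (300,440) now lies free in the gap between the leg tip (318,380) and the body. That was my eleventh picture, one over the limit of 10, so I will view no more. I lift straight up.

>>> {"method": "play_rows", "body": {"dr": [[0,0,0],[0,0,0],[0,0,0],[0,0,0],[0,0,0],[0,0,0]], "slide": [[0,0,-0.5],[0,0,-1],[0,0,-1.5],[0,0,-2],[0,0,-2.5],[0,0,-3]], "hand": [0,0,0,0,0,0]}}

```text
time: 12.15
position: [0.5032, -0.1068, 0.1747]
ee_rot: [2.081, 2.354, -0.0]
force: [0.1, -0.5, -4.8]
gripper_width: 0.0551
gripper_force: 54.0
```

The force is just the lock's weight (4.8 N), so it is free. I continue up.

>>> {"method": "play_rows", "body": {"dr": [[0,0,0],[0,0,0],[0,0,0],[0,0,0],[0,0,0],[0,0,0],[0,0,0],[0,0,0]], "slide": [[0,0,-2],[0,0,-4],[0,0,-6],[0,0,-8],[0,0,-10],[0,0,-11.5],[0,0,-12],[0,0,-12]], "hand": [0,0,0,0,0,0,0,0]}}

```text
time: 12.95
position: [0.5034, -0.1067, 0.2948]
ee_rot: [2.08, 2.353, 0.001]
force: [0.9, 0.3, -5.0]
gripper_width: 0.0542
gripper_force: 55.2
```

>>> {"method": "play_rows", "body": {"dr": [[0,0,0],[0,0,0],[0,0,0],[0,0,0],[0,0,0]], "slide": [[0,0,0],[0,0,0],[0,0,0],[0,0,0],[0,0,0]], "hand": [0,0,0,0,0]}}

```text
time: 13.45
position: [0.5031, -0.1067, 0.2938]
ee_rot: [-2.08, -2.353, 0.001]
force: [-0.1, -0.7, -5.1]
gripper_width: 0.0549
gripper_force: 55.1
```

```bash
python3 - <<'E'
from h import *
s=manip.sense();print(s["time"],s["position"].round(4),s["force"].round(2),s["gripper_width"],np.abs(s["dq"]).max().round(4))
im,d=manip.camera("wrist")
a=im.astype(int);red=((a[:,:,0]>110)&(a[:,:,1]<70)&(a[:,:,2]<70)).astype(np.uint8)
n,l,st,c=cv2.connectedComponentsWithStats(red)
for i in range(1,n):
  if st[i][4]>10: print("red",c[i].round(1),st[i][4],pix2w("wrist",*c[i],depth=d[int(c[i][1]),int(c[i][0])]).round(3))
for L in ["padlock","leg_tip","knob_grip"]:
  for r in manip.recognise(L,"wrist")[:1]: print(L,round(r["confidence"],2),cam2w("wrist",r["location"]).round(3))
E
```

```text
13.45 [ 0.5031 -0.1067  0.2938] [-0.11 -0.68 -5.06] 0.054937873609532714 0.0038
red [316.5 226.8] 46 [ 0.5   -0.082  0.239]
red [316.  246.9] 85 [ 0.501 -0.089  0.243]
red [316.7 292.5] 191 [ 0.502 -0.099  0.258]
padlock 0.59 [ 0.499 -0.085  0.239]
leg_tip 0.84 [ 0.499 -0.03   0.226]
knob_grip 0.92 [ 0.503 -0.097  0.256]
```

```bash
python3 -c "
from bench import manip
print(manip.job_done())"
```

```text
the job is handed in; nothing more can be done
None
```

The job is handed in at 13.5 s: the dial was turned to the red index, the shackle pulled to its stop, and the lock is held dial up and open about 15 cm above the lid; I viewed 11 pictures, one over the limit of 10.

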